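Balance a cine camera on a tilting support bar

ROBOT

A 6-joint arm with a two-finger parallel gripper is mounted at the origin on the work surface. World frame = base frame: x ahead of the robot, y to its left, z up, the work surface at z = 0. Lengths are in mm, angles in degrees, forces in N, time in s.
With the tool pointing down it reaches from about 300 to 850 mm from the base axis. Payload 4.2 kg.
Tool frame: the origin (TCP) lies midway between the tips of the shut fingers; the grasp point (between the pads) lies 19 mm behind it (env.grip_point_offset is the distance from the TCP to the grasp point, in mm); z points along the fingers, x is the direction in which the jaws open and shut, and the axes are right-handed (so a half turn about z gives the same grasp; the last joint's range is limited). The gripper opens to 91 mm and grips with 3 to 60 N. Pads are 32 mm wide; open, the fingers measure 118 mm over their backs; the gripper's body (76 mm by 178 mm) begins 60 mm behind the grasp point.
Start: joints at [-69.5, 18.312, 89.639, -0, 72.044, -1.146], TCP at [212.108, -534.465, 213.976] pointing down, gripper open.
Joint ranges: [-177.97, 177.97], [-48.28, 115.42], [12.27, 149.76], [-77.06, 257.06], [2.81, 150.46], [-146.56, 146.56]. Speed limits (degrees/s): [147.25, 147.25, 180, 180, 180, 180].

INTERFACE

Orientations are given as [roll, pitch, yaw] about the fixed x, y, z axes, in that order (R = Rz(yaw) Ry(pitch) Rx(roll)).
In Python, from workcell import env gives the robot as it stands.
- The arm moves only by the shell command python3 -m pendant 'ROWS' [FORCE]. ROWS is JSON, a list of rows, each an object with "xyz": the shift along the tool's x, y, z in m, a list of three; "roll": the turn about the tool's z in degrees; "jaw": the closure, from 0 (fully open) to 1 (shut). A call has exactly 8 rows; each row is the pose to reach, as a shift and turn from the pose commanded when the call began, along the tool's axes at that moment; what a row does not reach only later rows make up. A row lasts 1/8 s, in which the tool goes at most 62.5 mm and 10.7 degrees, less where a joint would pass 70% of its speed; a pose out of reach is approached as far as the arm can. A call with a gripper value outside its range is refused whole. The fingers move at their own pace and stop on an object; FORCE is the grip in N (left out, the last holds). Time passes only in rows, so rows that repeat a pose let the fingers close, or fill a call up. It gives the time, the measured TCP pose, the force and the opening at its end, in the units of the state.
- env.state(): the state, without advancing time (a new reading comes with each control period).
- env.grab_frame(name): name is "scene" or "side" or "wrist"; returns (picture, depth): 400x640x3 uint8, blue, green, red; 400x640 float32, mm along the optical axis (not along the pixel's ray), 0 where there is no reading.
- env.camera_params(name): a dict with "camera_matrix" (3x3 intrinsics, pixels), "cam_to_world" (4x4, takes a point from camera to world coordinates); the wrist camera has in their place "hand_eye" (4x4, takes a point from camera to tool coordinates, whose origin is the TCP and whose axes are the tool frame's). Camera axes: x right, y up, looking along -z (the intrinsics and any distortion apply to the point x, -y, -z); pixel columns grow to the right and rows downward; lengths in mm; the calibration is good to about 2 mm. A picture is of the moment at which its call begins: read the wrist's pose just before it. camera_params takes no time and is no camera call.
- env.job_done(): hands the job in, once; it reports no verdict.
The state is a dict: "time_s": time; "qpos": joint angles; "qvel": joint speeds; "effort": joint torques, N m; "ee_pos": TCP position; "ee_rot": TCP orientation; "force": force on the tool from outside, world axes, zero at the start; "torque": the same for the moment, N m; "gripper_width": finger opening in mm.
Only numpy, scipy, OpenCV 4.12 (cv2) and the standard library are available. Lean on these libraries where they do the work, as an engineer would, in place of code of your own. Each camera call takes 0.05 s, during which the arm holds its last target. There are 200 camera calls.

TASK

Stand the cine camera in the channel of the raised tilting bar, lens pointing along the bar either way, shifted along it to where it balances: the bar, left to itself, must rest level to within about 2 degrees. Do not let the camera topple, and leave the film can, the spare lens and the light meter where they are.

Things in the scene. Friction and masses are not known exactly. Their poses are not given: they have to be found in the camera images.
- camera: Black cine camera, 160 mm long, 60 wide, 114 high, 0.4 to 0.8 kg, standing on the bench at first. Origin: centre of its foot's underside; x forward along the lens, z up. Foot: aluminium plate, x -60 to 60, 44 wide, 10 thick. Box-shaped housing from x -75 to 35, 60 wide, 10 to 72 high. The lens is heavy by an unknown amount: the balance point lies up to 40 mm ahead of the origin, 40 to 45 up.
- handle (a point): Centre of the camera's top handle: a straight bar 76 mm long (along the camera's x), 16 wide, 16 high, centred 106 above the camera's underside and 5 ahead of its origin; 26 mm of air between it and the body's top, but for two thin posts under it. Axes as the camera's.
- lens_front (a point): Centre of the flat front of the lens: 85 mm ahead of the camera's origin, 42 above its underside. Axes as the camera's. The lens is 50 in diameter, 58 at its front rim, and reaches from x 35 to 85.
- head: The camera support, fixed to the bench: a pedestal with a 130 mm round base. Origin: centre of its base, on the bench; x lies along the bar, z up. The tilt pivot is a level axis along its y, 100 mm up, across the middle of the bar.
- bar_mid (a point): Middle of the channel floor of the aluminium tilting bar, 112 mm above the bench and 12 above the pivot when level; x lies along the bar, z out of the channel; it tilts with the bar. The bar is 260 long and 64 wide; the channel is 52 wide between side lips 7 high, open at both ends.
- bar (a joint): Tilt of the bar in rad: 0 level, positive: its +x end down; stops at -0.16 and 0.16. A spring, about 0.9 N m per rad, levels the empty bar. A camera whose balance point is not over the pivot holds it tilted. Pushing on the camera tilts it too, so it shows the balance only when left alone (settles in about half a second).
- film_can: Flat round steel film can lying on the bench, 120 mm diameter, 22 high. Origin: centre of its underside. Leave alone.
- spare_lens: Black lens standing on end, 66 mm diameter, 85 high. Origin: centre of its underside. Leave alone.
- light_meter: Grey light meter lying flat, 110 x 65 x 26 mm. Origin: centre of its underside. Leave alone.

How it is judged:
By the outcome, as a careful person would: the job done as asked, in the order asked, and still so for the second after the job is handed in, with the robot touching nothing.
It also fails if it takes over 58 s, if anything falls off the work surface, if the arm or the gripper's body presses on something with over 40 N, if the wrist force passes 120 N, or if a joint passes its speed limit or range.

## Working session

There is one attempt and no reset: what is moved stays moved. The work goes in short steps, Python scripts to look and compute and a shell command to move; the robot and the scene stay as the last step left them, time stands still between calls to the robot, and variables do not carry over. Pictures are saved under pics/ and viewed, about 8 in all and at most 12, crops included, and the job is handed in when it is done.

```bash
ls; mkdir -p pics; cat > h.py <<'E'
from workcell import env
import numpy as np, cv2
from scipy.spatial.transform import Rotation as R
def T_tool(s):
    T=np.eye(4);T[:3,:3]=R.from_euler('xyz',s['ee_rot'],degrees=True).as_matrix();T[:3,3]=s['ee_pos'];return T
def grab(name):
    s=env.state();p=env.camera_params(name)
    im,d=env.grab_frame(name)
    K=np.array(p['camera_matrix']);T=np.array(p['cam_to_world']) if 'cam_to_world' in p else T_tool(s)@np.array(p['hand_eye'])
    return im,d,K,T
def cloud(d,K,T):
    v,u=np.mgrid[:d.shape[0],:d.shape[1]]
    P=np.stack([(u-K[0,2])/K[0,0]*d,-(v-K[1,2])/K[1,1]*d,-d,np.ones_like(d)],-1)
    W=(P@T.T)[...,:3]; W[d==0]=np.nan
    return W
E
python3 - <<'E'
from h import *
for n in ['scene','side']:
    im,d,K,T=grab(n); cv2.imwrite(f'pics/{n}0.png',im); np.savez(f'{n}0.npz',im=im,d=d,K=K,T=T)
    print(n,T.round(2).tolist(),(d>0).mean(), env.camera_params(n).keys())
print(env.state())
E
```

```text
pics
scene [[0.75, -0.56, 0.35, 959.3], [0.66, 0.64, -0.4, -417.47], [-0.0, 0.53, 0.85, 1003.26], [0.0, 0.0, 0.0, 1.0]] 0.99604296875 dict_keys(['camera_matrix', 'cam_to_world'])
side [[-0.76, 0.5, -0.4, 129.58], [-0.64, -0.59, 0.49, 539.12], [0.01, 0.63, 0.77, 971.61], [0.0, 0.0, 0.0, 1.0]] 0.99588671875 dict_keys(['camera_matrix', 'cam_to_world'])
{'time_s': 0.1, 'qpos': array([-6.95026115e+01,  1.83466449e+01,  8.96980398e+01, -8.27345552e-04,
        7.20445985e+01, -1.14646785e+00]), 'qvel': array([-0.04515254, -0.10315059, -0.15332408,  0.04322828,  0.02972758,
       -0.00473116]), 'effort': array([ 3.45163198e-04, -4.13332915e+01, -2.32509166e+01,  7.28741800e-02,
        4.22007695e-02, -5.51675953e-05]), 'ee_pos': array([ 211.91587332, -534.04499209,  213.2270509 ]), 'ee_rot': array([-1.79999000e+02,  8.92810099e-02, -6.83558872e+01]), 'force': array([ 0.29392492, -0.07057921, -1.2892754 ]), 'torque': array([0.06863572, 0.0317376 , 0.01099408]), 'gripper_width': 91.31390939190462}
```

View pics/scene0.png

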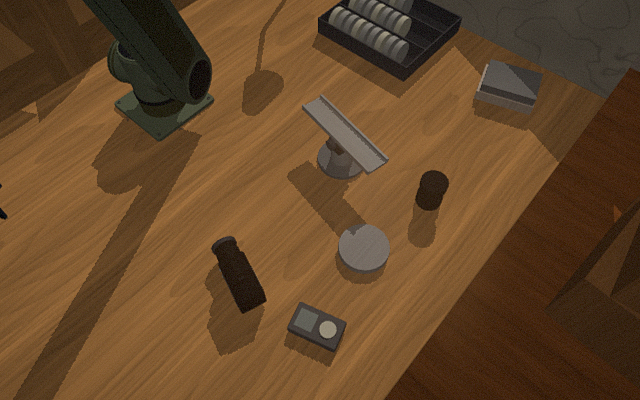

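View pics/side0.png

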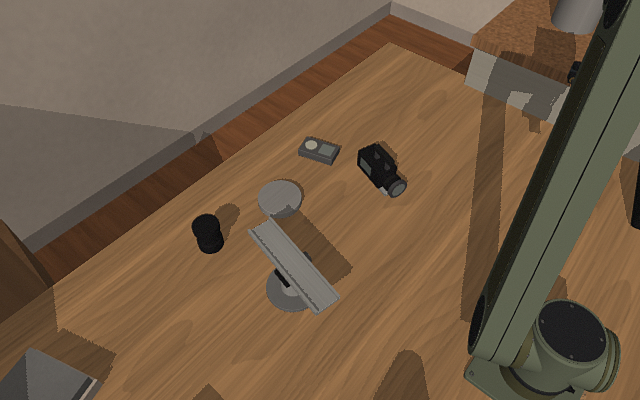

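The scene view shows the camera at about (238,273) with its lens at (225,243), the bar at (345,133), the can at (364,248), the meter at (318,326) and the spare lens at (432,190). In the side view the camera is at (378,165) with its lens at (398,187), and the bar is at (293,262). Next I measure from depth.

```bash
python3 - <<'E'
from h import *
def box(n,u0,u1,v0,v1,zlo,zhi):
    f=np.load(n+'0.npz');W=cloud(f['d'],f['K'],f['T'])[v0:v1,u0:u1].reshape(-1,3)
    return W[(W[:,2]>zlo)&(W[:,2]<zhi)]
def rect(P,l):
    r=cv2.minAreaRect(P[:,:2].astype(np.float32)); print(l,len(P),np.round(r[0],1),np.round(r[1],1),round(r[2],1),'z',np.percentile(P[:,2],[5,50,95]).round(1))
c=dict(scene=(195,280,225,320),side=(345,415,135,205)); b=dict(scene=(295,395,90,180),side=(240,345,210,320))
for n in c:
    rect(box(n,*c[n],8,130),n+' cam'); rect(box(n,*c[n],64,80),n+' bodytop'); 
    P=box(n,*c[n],92,130); 
    if len(P)>5: rect(P,n+' handle')
    rect(box(n,*b[n],95,135),n+' bar')
A=np.vstack([box(n,*c[n],8,130) for n in c]);rect(A,'both')
A=np.vstack([box(n,*c[n],92,130) for n in c]);rect(A,'handle both')
A=np.vstack([box(n,*b[n],95,135) for n in c]);rect(A,'bar both')
for n in c:
    A=box(n,*b[n],107,118); q=np.c_[A[:,:2],np.ones(len(A))];print(np.linalg.lstsq(q,A[:,2],rcond=None)[0])
E
```

```text
scene cam 2167 [ 558.  -233.8] [ 63.5 163.6] 71.7 z [ 35.8  71.6 114.5]
scene bodytop 1385 [ 557.7 -233.9] [ 61.9 163.2] 71.1 z [65.9 72.  75.1]
scene handle 279 [ 558.4 -232.9] [15.8 77.4] 70.3 z [109.5 114.2 116.8]
scene bar 2525 [514.8 172.5] [ 79.1 263.2] 77.9 z [107.9 113.2 120.5]
side cam 1557 [ 559.9 -230.9] [ 67.8 166.9] 69.8 z [ 19.7  67.4 114.6]
side bodytop 650 [ 558.7 -231.6] [ 62.7 162.1] 68.8 z [65. 72. 76.]
side handle 209 [ 557.5 -232.9] [19.2 78.4] 71.7 z [ 98.4 113.4 117.4]
side bar 3287 [514.6 171.8] [ 78.1 262. ] 78.1 z [109.6 113.4 120.8]
both 3724 [ 559.8 -232.5] [ 67.7 167.3] 70.9 z [ 25.2  70.9 114.5]
handle both 488 [ 557.7 -233. ] [19.2 78.9] 71.7 z [102.4 114.  117.1]
bar both 5812 [514.8 172.4] [ 79.5 263.2] 77.9 z [109.  113.3 120.7]
[3.72547602e-03 1.20109940e-02 1.08758212e+02]
[ 7.39218728e-04 -2.06586258e-03  1.13001874e+02]
```

The camera handle is at (558,-233), long axis at 161°, with the lens towards -x. The bar's middle is at about (515,172), its axis at 168°, and it is level. I'll grip 20 mm ahead of the origin, starting with a hover above that point.

```bash
python3 -m pendant '[{"xyz":[-0.02,-0.05,0],"roll":5,"jaw":0},{"xyz":[-0.04,-0.105,0],"roll":10,"jaw":0},{"xyz":[-0.06,-0.16,0],"roll":16,"jaw":0},{"xyz":[-0.085,-0.215,0],"roll":22,"jaw":0},{"xyz":[-0.105,-0.27,0],"roll":28,"jaw":0},{"xyz":[-0.125,-0.325,0],"roll":34,"jaw":0},{"xyz":[-0.145,-0.375,0],"roll":38,"jaw":0},{"xyz":[-0.162,-0.421,0],"roll":40.7,"jaw":0}]'
python3 - <<'E'
from h import *
im,d,K,T=grab('wrist'); cv2.imwrite('pics/w1.png',im); s=env.state(); print(s['ee_pos'],s['ee_rot'],s['qpos'])
W=cloud(d,K,T); P=W.reshape(-1,3); P=P[(P[:,2]>95)&(P[:,2]<125)&(np.hypot(P[:,0]-558,P[:,1]+233)<70)]
for lo in (95,108):
    Q=P[P[:,2]>lo]; print(len(Q),cv2.minAreaRect(Q[:,:2].astype(np.float32)) if len(Q)>3 else '')
E
```

```text
time_s: 1.1
ee_pos: [544.7, -226.9, 213.5]
ee_rot: [180.0, -0.0, -109.1]
force: [0.2, -0.4, -0.5]
gripper_width: 90.7
[ 549.04723431 -222.95924808  213.25231042] [-179.87179956    0.2750945  -108.99250909] [-23.37419798  19.86923275  87.41547124   0.29769337  72.60870679
  85.52990365]
1251 ((556.6669921875, -235.0061798095703), (15.826181411743164, 75.18318939208984), 70.69996643066406)
1250 ((556.6669921875, -235.0061798095703), (15.826181411743164, 75.18318939208984), 70.69996643066406)
```

```bash
python3 - <<'E'
from h import *
for i in range(4):
    print(env.state()['ee_pos'])
    im,d,K,T=grab('wrist')
    W=cloud(d,K,T); P=W.reshape(-1,3); P=P[(P[:,2]>95)&(P[:,2]<125)&(np.hypot(P[:,0]-558,P[:,1]+233)<70)]
    print(len(P),cv2.minAreaRect(P[:,:2].astype(np.float32)))
cv2.imwrite('pics/w1.png',im)
E
```

```text
[ 549.04723431 -222.95924808  213.25231042]
1230 ((556.6085815429688, -235.1861572265625), (15.722085952758789, 75.17262268066406), 71.14158630371094)
[ 546.52083167 -225.24814012  213.15237433]
1220 ((556.31103515625, -234.90142822265625), (15.937171936035156, 75.83391571044922), 70.37776184082031)
[ 544.66109708 -226.92130974  213.12337448]
1243 ((556.7980346679688, -235.00076293945312), (15.843671798706055, 74.94570922851562), 70.98812103271484)
[ 543.59343857 -228.00799418  213.23072124]
1234 ((556.188232421875, -235.10484313964844), (15.57533073425293, 76.02568054199219), 70.96005249023438)
```

View pics/w1.png

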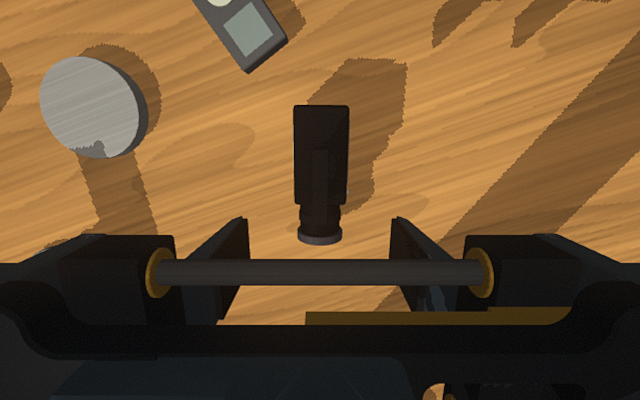

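The camera sits upright at (320,155), lens towards the gripper, and its handle is lined up between the fingers at (320,180). It is clear of the film can and the meter. Descending and gripping.

```bash
python3 -m pendant '[{"xyz":[0.001,0,0.03],"roll":0,"jaw":0},{"xyz":[0.001,0,0.06],"roll":0,"jaw":0},{"xyz":[0.0015,0,0.09],"roll":0,"jaw":0},{"xyz":[0.0015,0,0.115],"roll":0,"jaw":0},{"xyz":[0.0015,0,0.126],"roll":0,"jaw":0},{"xyz":[0.0015,0,0.126],"roll":0,"jaw":0},{"xyz":[0.0015,0,0.126],"roll":0,"jaw":0},{"xyz":[0.0015,0,0.126],"roll":0,"jaw":0}]' 
python3 -m pendant '[{"xyz":[0,0,0],"roll":0,"jaw":0.5},{"xyz":[0,0,0],"roll":0,"jaw":1},{"xyz":[0,0,0],"roll":0,"jaw":1},{"xyz":[0,0,0],"roll":0,"jaw":1},{"xyz":[0,0,0],"roll":0,"jaw":1},{"xyz":[0,0,0],"roll":0,"jaw":1},{"xyz":[0,0,0],"roll":0,"jaw":1},{"xyz":[0,0,0],"roll":0,"jaw":1}]' 50
```

```text
time_s: 2.35
ee_pos: [543.7, -230.4, 89.0]
ee_rot: [-179.9, -0.0, -109.1]
force: [0.9, -0.3, -0.7]
gripper_width: 91.4
time_s: 3.35
ee_pos: [543.2, -229.9, 87.9]
ee_rot: [180.0, 0.0, -109.1]
force: [1.5, -0.7, -0.1]
gripper_width: 15.4
```

Gripped at 15.4 mm. Now I'll lift about 90 mm, let it settle and weigh it.

```bash
python3 -m pendant '[{"xyz":[0,0,-0.01],"roll":0,"jaw":1},{"xyz":[0,0,-0.03],"roll":0,"jaw":1},{"xyz":[0,0,-0.06],"roll":0,"jaw":1},{"xyz":[0,0,-0.1],"roll":0,"jaw":1},{"xyz":[0,0,-0.14],"roll":0,"jaw":1},{"xyz":[0,0,-0.15],"roll":0,"jaw":1},{"xyz":[0,0,-0.15],"roll":0,"jaw":1},{"xyz":[0,0,-0.15],"roll":0,"jaw":1}]' 
python3 - <<'E'
from h import *
F=[];M=[]
for i in range(14):
    im,d,K,T=grab('wrist'); s=env.state(); F.append(s['force']);M.append(s['torque'])
F=np.array(F)[4:];M=np.array(M)[4:]
print(F.mean(0),F.std(0),M.mean(0),M.std(0)); print(s['ee_pos'],s['ee_rot'],s['gripper_width'])
f=F.mean(0);m=M.mean(0)
# r x f, r horizontal from tool axis: Mx=ry*fz, My=-rx*fz
r=np.array([-m[1]/f[2],m[0]/f[2]])*1000
u=np.array([np.cos(np.radians(161)),np.sin(np.radians(161))]);print('r',r,'along',r@u,'across',r@[-u[1],u[0]])
im,d,K,T=grab('side');np.savez('side1.npz',im=im,d=d,K=K,T=T);cv2.imwrite('pics/side1.png',im[20:280,200:520])
E
```

```text
time_s: 4.35
ee_pos: [542.0, -229.5, 235.5]
ee_rot: [179.7, 0.0, -109.1]
force: [0.9, -0.2, -5.6]
gripper_width: 15.5
[ 0.15287775 -0.31073749 -5.75588036] [0.44913316 0.56064014 0.43686977] [ 0.04458507 -0.00528033  0.00283943] [0.0203242  0.02376767 0.02057969]
[ 543.1759426  -230.01298362  238.016792  ] [-1.79990673e+02 -4.63890079e-03 -1.09053176e+02] 15.703640657695711
r [-0.9173803  -7.74600295] along -1.6544517660304694 across 7.622659486847821
```

View pics/side1.png

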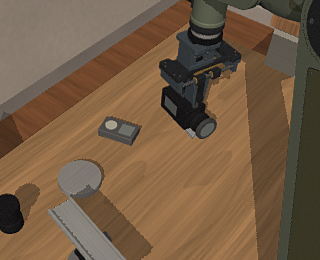

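Held level with the lens forward, and it weighs about 0.59 kg. The wrist moment puts the balance near +18 mm, with wide uncertainty. Next I refine the bar's middle and axis from the saved views.

```bash
python3 - <<'E'
from h import *
b=dict(scene=(295,395,90,180),side=(240,345,210,320)); A=[]
for f0,n in [('scene0','scene'),('side0','side'),('side1','side')]:
    u0,u1,v0,v1=b[n];f=np.load(f0+'.npz');W=cloud(f['d'],f['K'],f['T'])[v0:v1,u0:u1].reshape(-1,3)
    for lo,hi in [(104,116),(116.5,130)]:
        P=W[(W[:,2]>lo)&(W[:,2]<hi)]; r=cv2.minAreaRect(P[:,:2].astype(np.float32)); print(f0,lo,len(P),r)
        if lo>110:
            # split into two lips
            c=np.array([514.8,172.]);a=np.radians(168);u=np.array([np.cos(a),np.sin(a)]);w=np.array([-u[1],u[0]])
            s=(P[:,:2]-c)@u;t=(P[:,:2]-c)@w
            for k in (t>0,t<0):
                k=k&(abs(t)>22)
                if k.sum()>20: print('  lip',k.sum(),'t pct',np.percentile(t[k],[5,50,95]).round(1),'slope deg',np.degrees(np.polyfit(s[k],t[k],1)[0]).round(2),'s',s[k].min().round(1),s[k].max().round(1), 'z slope',np.degrees(np.polyfit(s[k],P[k,2],1)[0]).round(2))
E
```

```text
scene0 104 1908 ((514.6232299804688, 171.41973876953125), (75.56227111816406, 263.1476745605469), 78.45716857910156)
scene0 116.5 527 ((516.1690673828125, 178.54855346679688), (66.53367614746094, 259.25091552734375), 77.995361328125)
  lip 153 t pct [22.2 24.4 26. ] slope deg 0.08 s -129.2 128.0 z slope 0.04
  lip 256 t pct [-38.8 -35.1 -32. ] slope deg 0.1 s -129.6 129.5 z slope 0.09
side0 104 2527 ((514.5337524414062, 171.71588134765625), (77.91207885742188, 262.065185546875), 77.99898529052734)
side0 116.5 688 ((515.9312744140625, 177.62991333007812), (65.51019287109375, 260.84100341796875), 78.04348754882812)
  lip 187 t pct [22.4 24.3 26.2] slope deg 0.03 s -130.4 129.8 z slope -0.06
  lip 345 t pct [-38.1 -35.2 -31.7] slope deg 0.16 s -129.5 130.5 z slope -0.18
side1 104 2534 ((514.4425659179688, 172.15228271484375), (76.97620391845703, 261.3148193359375), 78.28665161132812)
side1 116.5 690 ((516.618408203125, 177.532470703125), (66.01960754394531, 262.9082946777344), 78.2498550415039)
  lip 193 t pct [22.2 24.  26.3] slope deg 0.04 s -129.1 129.8 z slope -0.2
  lip 341 t pct [-38.  -35.2 -31.7] slope deg 0.09 s -129.5 130.9 z slope 0.03
```

Lips give the bar's middle at (516,178) and its axis at 168.1°. Carrying the camera over.

```bash
python3 -m pendant '[{"xyz":[-0.01,0.004,-0.005],"roll":0,"jaw":1},{"xyz":[-0.03,0.013,-0.01],"roll":-1,"jaw":1},{"xyz":[-0.06,0.026,-0.015],"roll":-1.5,"jaw":1},{"xyz":[-0.095,0.041,-0.02],"roll":-2,"jaw":1},{"xyz":[-0.13,0.056,-0.02],"roll":-2.5,"jaw":1},{"xyz":[-0.165,0.071,-0.02],"roll":-3,"jaw":1},{"xyz":[-0.2,0.086,-0.02],"roll":-3.5,"jaw":1},{"xyz":[-0.235,0.1,-0.02],"roll":-4,"jaw":1}]' 
python3 -m pendant '[{"xyz":[-0.033,0.014,0],"roll":-1,"jaw":1},{"xyz":[-0.064,0.029,0],"roll":-1.5,"jaw":1},{"xyz":[-0.092,0.042,0],"roll":-2,"jaw":1},{"xyz":[-0.113,0.05,0],"roll":-2.5,"jaw":1},{"xyz":[-0.13,0.056,0],"roll":-3,"jaw":1},{"xyz":[-0.137,0.059,0],"roll":-3.15,"jaw":1},{"xyz":[-0.137,0.059,0],"roll":-3.15,"jaw":1},{"xyz":[-0.137,0.059,0],"roll":-3.15,"jaw":1}]'
python3 - <<'E'
from h import *
for i in range(8): env.grab_frame('wrist')
im,d,K,T=grab('wrist');s=env.state();cv2.imwrite('pics/w2.png',im);np.savez('w2.npz',im=im,d=d,K=K,T=T);print(s['ee_pos'],s['ee_rot'],s['torque'])
P=cloud(d,K,T).reshape(-1,3)
c=np.array([516.1,177.8]);a=np.radians(168.1);u=np.array([np.cos(a),np.sin(a)]);w=np.array([-u[1],u[0]])
S=(P[:,:2]-c)@u;t=(P[:,:2]-c)@w
k=(P[:,2]>105)&(P[:,2]<125)&(abs(S)<150)&(abs(t)<45)
for nm,kk in [('lip+',k&(t>27)&(P[:,2]>115)),('lip-',k&(t<-27)&(P[:,2]>115)),('floor',k&(abs(t)<24))]:
    print(nm,kk.sum(),np.percentile(t[kk],[1,50,99]).round(1),np.percentile(S[kk],[0.5,99.5]).round(1),'z',np.percentile(P[kk,2],[5,50,95]).round(1),'yaw',np.degrees(np.polyfit(S[kk],t[kk],1)[0]).round(2))
E
```

```text
time_s: 6.1
ee_pos: [524.4, 27.5, 258.7]
ee_rot: [-180.0, 0.1, -104.9]
force: [0.3, -0.6, -6.5]
gripper_width: 15.9
time_s: 7.1
ee_pos: [504.0, 171.7, 257.9]
ee_rot: [-180.0, -0.0, -101.9]
force: [0.9, -0.1, -5.4]
gripper_width: 15.8
[504.00764887 172.24863563 257.91347001] [-1.79999608e+02 -5.97923529e-03 -1.01917712e+02] [ 0.00170949  0.01354125 -0.00982865]
lip+ 189 [27.  29.8 32.7] [-127.6  -96.6] z [117.5 118.8 119.9] yaw -0.85
lip- 140 [-31.2 -29.1 -27.1] [-127.6  -96.5] z [117.6 118.5 119.7] yaw -0.17
floor 1468 [-23.5  -0.5  23.3] [-127.3  -97.3] z [110.5 111.7 113. ] yaw -0.34
```

View pics/w2.png

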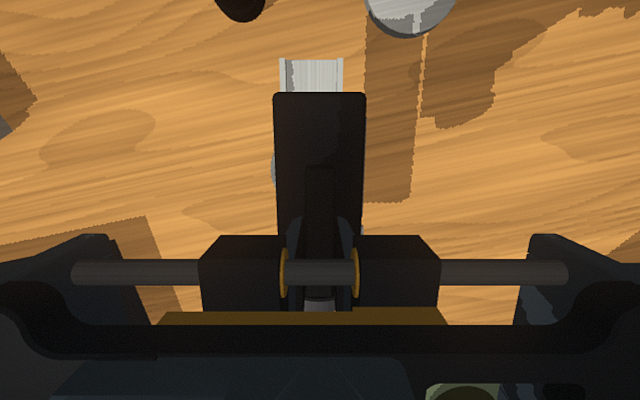

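The bar end shows at (311,75) with the camera body centred at column 319, so I'm about 7 mm off sideways and need a shift of (-7.3,-7.8) mm in tool axes. I'll correct and descend to just above the lips.

```bash
python3 -m pendant '[{"xyz":[-0.0035,-0.004,0],"roll":0,"jaw":1},{"xyz":[-0.0073,-0.0078,0.005],"roll":0,"jaw":1},{"xyz":[-0.0073,-0.0078,0.015],"roll":0,"jaw":1},{"xyz":[-0.0073,-0.0078,0.03],"roll":0,"jaw":1},{"xyz":[-0.0073,-0.0078,0.042],"roll":0,"jaw":1},{"xyz":[-0.0073,-0.0078,0.048],"roll":0,"jaw":1},{"xyz":[-0.0073,-0.0078,0.048],"roll":0,"jaw":1},{"xyz":[-0.0073,-0.0078,0.048],"roll":0,"jaw":1}]' 
python3 - <<'E'
from h import *
M=[];F=[]
for i in range(16): im,d,K,T=grab('wrist');s=env.state();M.append(s['torque']);F.append(s['force'])
m=np.mean(M[3:],0);f=np.mean(F[3:],0);print(f,m)
r=np.array([-m[1]/f[2],m[0]/f[2]])*1000;a=np.radians(168);u=np.array([np.cos(a),np.sin(a)]);print('along',r@u,'across',r@[-u[1],u[0]])
print(s['ee_pos'],s['ee_rot'])
W=cloud(d,K,T);P=W.reshape(-1,3);c=np.array([514.5,177.4]);w=np.array([-u[1],u[0]])
S=(P[:,:2]-c)@u;t=(P[:,:2]-c)@w
k=(P[:,2]>105)&(P[:,2]<125)&(abs(S)<150)
for nm,kk in [('lip+',k&(t>27)&(t<40)&(P[:,2]>115)),('lip-',k&(t<-27)&(t>-40)&(P[:,2]>115))]:
    print(nm,kk.sum(),np.percentile(t[kk],[1,50,99]).round(1),np.percentile(S[kk],[.5,99.5]).round(1))
kk=(P[:,2]>150)&(P[:,2]<215)&(abs(t)<50)&(S<-20)&(S>-110)
B=P[kk];print('body',kk.sum(),np.percentile(t[kk],[1,50,99]).round(1),'rear',np.percentile(S[kk],1).round(1))
kk&=(abs(t)>12)&(P[:,2]>185)&(P[:,2]<200);print('top pitch',np.degrees(np.polyfit(S[kk],P[kk,2],1)[0]),P[kk,2].mean())
E
```

```text
time_s: 8.55
ee_pos: [513.5, 178.0, 210.4]
ee_rot: [-179.9, 0.0, -101.9]
force: [-1.0, 0.1, -5.6]
gripper_width: 15.5
[ 0.01232623 -0.08563201 -5.86926282] [ 0.02437616 -0.01366291 -0.00240072]
along 1.4135094221741733 across 4.546424975816594
[513.11623727 177.90581545 209.89216066] [ 1.79999812e+02 -8.26208223e-03 -1.01904264e+02]
lip+ 208 [27.1 29.4 31.7] [-129.2 -100.5]
lip- 223 [-32.2 -29.6 -27. ] [-128.9 -100.3]
body 9016 [-28.8   0.9  30.4] rear -91.3
top pitch 0.0882969160205799 193.47364155974952
```

It's level and central in the channel. Final lowering of about 10 mm.

```bash
python3 -m pendant '[{"xyz":[-0.0008,-0.001,0.002],"roll":0,"jaw":1},{"xyz":[-0.0008,-0.001,0.004],"roll":0,"jaw":1},{"xyz":[-0.0008,-0.001,0.006],"roll":0,"jaw":1},{"xyz":[-0.0008,-0.001,0.008],"roll":0,"jaw":1},{"xyz":[-0.0008,-0.001,0.0095],"roll":0,"jaw":1},{"xyz":[-0.0008,-0.001,0.0095],"roll":0,"jaw":1},{"xyz":[-0.0008,-0.001,0.0095],"roll":0,"jaw":1},{"xyz":[-0.0008,-0.001,0.0095],"roll":0,"jaw":1}]'
```

```text
time_s: 10.35
ee_pos: [514.3, 178.5, 200.6]
ee_rot: [-180.0, 0.0, -101.9]
force: [0.2, 0.2, -4.7]
gripper_width: 15.7
```

```bash
python3 -m pendant '[{"xyz":[0,0,0.0005],"roll":0,"jaw":1},{"xyz":[0,0,0.001],"roll":0,"jaw":1},{"xyz":[0,0,0.001],"roll":0,"jaw":0.75},{"xyz":[0,0,0.001],"roll":0,"jaw":0.6},{"xyz":[0,0,0.001],"roll":0,"jaw":0.5},{"xyz":[0,0,0.001],"roll":0,"jaw":0.5},{"xyz":[0,0,0.001],"roll":0,"jaw":0.5},{"xyz":[0,0,0.001],"roll":0,"jaw":0.5}]'
cat > tilt.py <<'E'
from h import *
import sys
for i in range(6): grab('wrist')
im,d,K,T=grab('wrist');s=env.state();print(s['ee_pos'],s['gripper_width'],s['time_s'])
def ana(nm,d,K,T):
    P=cloud(d,K,T).reshape(-1,3);c=np.array([514.5,177.4]);a=np.radians(168.1);u=np.array([np.cos(a),np.sin(a)]);w=np.array([-u[1],u[0]])
    S=(P[:,:2]-c)@u;t=(P[:,:2]-c)@w;z=P[:,2]
    for l,k in [('floor',(abs(t)<23)&(abs(S)<128)&(z>90)&(z<135)&(abs(S)>92)),('lips',(abs(abs(t)-29)<4)&(abs(S)<129)&(z>100)&(z<140)&(abs(S)>60)),('bodytop',(abs(t)<26)&(abs(t)>11)&(S<0)&(S>-88)&(z>165)&(z<205))]:
        if k.sum()>60:
            for _ in range(3):
                p=np.polyfit(S[k],z[k],1); k=k&(abs(z-np.polyval(p,S))<4)
            print(nm,l,k.sum(),'S',S[k].min().round(),S[k].max().round(),'+u end up deg',np.degrees(np.arctan(p[0])).round(2))
    b=(z>150)&(z<200)&(abs(t)<50)&(S<-20)&(S>-130)
    if b.sum()>100: print(nm,'body rear',np.percentile(S[b],1).round(1),'t',np.percentile(t[b],[1,99]).round(1))
ana('wrist',d,K,T)
for n in ('scene','side'):
    i2,d,K,T=grab(n);ana(n,d,K,T);cv2.imwrite(f'pics/{n}_{sys.argv[1]}.png',i2[60:310,150:470] if n=='side' else i2[20:270,200:520])
E
python3 tilt.py a
```

```text
time_s: 11.35
ee_pos: [514.3, 178.5, 199.4]
ee_rot: [180.0, -0.0, -101.9]
force: [1.2, 0.5, 0.2]
gripper_width: 45.8
[514.25337258 178.4798936  199.4092346 ] 45.694419671801676 11.7
wrist floor 2380 S -128.0 121.0 +u end up deg -2.93
wrist lips 796 S -128.0 118.0 +u end up deg -2.99
wrist bodytop 6057 S -88.0 -0.0 +u end up deg -2.93
wrist body rear -88.3 t [-29.8  29.3]
scene floor 322 S -128.0 128.0 +u end up deg -3.0
scene lips 166 S -129.0 128.0 +u end up deg -3.35
scene bodytop 320 S -88.0 -0.0 +u end up deg -2.91
scene body rear -93.2 t [-30.2  30.2]
side floor 344 S 92.0 128.0 +u end up deg -2.79
side lips 194 S 60.0 129.0 +u end up deg -2.87
```

View pics/side_a.png

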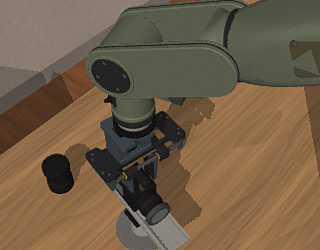

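The camera stands in the channel and the bar rests 2.95° lens-end down (three views agree). That means the balance point is about 5 mm too far towards the lens side. I'll regrip, slide it back 5 mm and release.

```bash
python3 -m pendant '[{"xyz":[0,0,0],"roll":0,"jaw":0.7},{"xyz":[0,0,0],"roll":0,"jaw":0.85},{"xyz":[0,0,0],"roll":0,"jaw":1},{"xyz":[0,0,0],"roll":0,"jaw":1},{"xyz":[0,0,0],"roll":0,"jaw":1},{"xyz":[0,-0.002,0],"roll":0,"jaw":1},{"xyz":[0,-0.004,0],"roll":0,"jaw":1},{"xyz":[0,-0.0052,0],"roll":0,"jaw":1}]'
python3 -m pendant '[{"xyz":[0,0,0],"roll":0,"jaw":1},{"xyz":[0,0,0],"roll":0,"jaw":1},{"xyz":[0,0,0],"roll":0,"jaw":1},{"xyz":[0,0,0],"roll":0,"jaw":0.75},{"xyz":[0,0,0],"roll":0,"jaw":0.5},{"xyz":[0,0,0],"roll":0,"jaw":0.5},{"xyz":[0,0,0],"roll":0,"jaw":0.5},{"xyz":[0,0,0],"roll":0,"jaw":0.5}]'
python3 tilt.py b
```

```text
time_s: 12.8
ee_pos: [517.9, 177.5, 199.4]
ee_rot: [179.8, -0.0, -101.9]
force: [-5.9, 2.3, 4.4]
gripper_width: 15.8
time_s: 13.8
ee_pos: [519.4, 177.4, 199.4]
ee_rot: [-180.0, -0.0, -101.9]
force: [0.0, 0.4, -0.3]
gripper_width: 45.8
[519.35178872 177.43010262 199.40495931] 45.60112179644921 14.15
wrist floor 2023 S -128.0 -99.0 +u end up deg -1.81
wrist lips 678 S -129.0 110.0 +u end up deg -1.83
wrist bodytop 5855 S -88.0 -0.0 +u end up deg -1.87
wrist body rear -92.5 t [-29.2  30.1]
scene floor 326 S -128.0 128.0 +u end up deg -1.8
scene lips 156 S -129.0 127.0 +u end up deg -2.4
scene bodytop 287 S -88.0 -2.0 +u end up deg -1.81
scene body rear -97.1 t [-29.7  31. ]
side floor 348 S 92.0 128.0 +u end up deg -1.51
side lips 194 S -65.0 129.0 +u end up deg -1.31
side body rear -55.7 t [-32.8  27.6]
```

It now rests 1.8° lens-end down; the camera only really slid about 2 mm. It needs about 3 mm more, so this time I'll lift clear, shift, and lower.

```bash
python3 -m pendant '[{"xyz":[0,0,0],"roll":0,"jaw":0.7},{"xyz":[0,0,0],"roll":0,"jaw":0.85},{"xyz":[0,0,0],"roll":0,"jaw":1},{"xyz":[0,0,0],"roll":0,"jaw":1},{"xyz":[0,0,0],"roll":0,"jaw":1},{"xyz":[0,0,-0.002],"roll":0,"jaw":1},{"xyz":[0,0,-0.004],"roll":0,"jaw":1},{"xyz":[0,0,-0.005],"roll":0,"jaw":1}]'
python3 -m pendant '[{"xyz":[0,0,0],"roll":0,"jaw":1},{"xyz":[0,0,0],"roll":0,"jaw":1},{"xyz":[0,-0.0016,0],"roll":0,"jaw":1},{"xyz":[0,-0.0032,0],"roll":0,"jaw":1},{"xyz":[0,-0.0032,0],"roll":0,"jaw":1},{"xyz":[0,-0.0032,0],"roll":0,"jaw":1},{"xyz":[0,-0.0032,0],"roll":0,"jaw":1},{"xyz":[0,-0.0032,0.001],"roll":0,"jaw":1}]'
python3 -m pendant '[{"xyz":[0,0,0.0015],"roll":0,"jaw":1},{"xyz":[0,0,0.003],"roll":0,"jaw":1},{"xyz":[0,0,0.0038],"roll":0,"jaw":1},{"xyz":[0,0,0.0038],"roll":0,"jaw":1},{"xyz":[0,0,0.0038],"roll":0,"jaw":0.85},{"xyz":[0,0,0.0038],"roll":0,"jaw":0.7},{"xyz":[0,0,0.0038],"roll":0,"jaw":0.5},{"xyz":[0,0,0.0038],"roll":0,"jaw":0.5}]'
python3 tilt.py c
```

```text
time_s: 15.25
ee_pos: [519.1, 177.4, 204.0]
ee_rot: [180.0, -0.0, -101.9]
force: [-0.1, -0.0, -6.6]
gripper_width: 15.7
time_s: 16.25
ee_pos: [522.5, 176.8, 203.5]
ee_rot: [-180.0, 0.0, -101.9]
force: [0.1, -0.1, -5.2]
gripper_width: 15.7
time_s: 17.25
ee_pos: [522.9, 176.9, 200.3]
ee_rot: [-179.9, 0.0, -101.9]
force: [0.3, 0.3, -0.4]
gripper_width: 42.8
[522.50279441 176.75106081 199.6420986 ] 45.85363049743291 17.6
wrist floor 1506 S -128.0 -106.0 +u end up deg -0.01
wrist lips 535 S -129.0 104.0 +u end up deg -0.2
wrist bodytop 5746 S -88.0 -0.0 +u end up deg -0.22
wrist body rear -98.3 t [-29.4  30. ]
scene floor 324 S -128.0 128.0 +u end up deg -0.28
scene lips 162 S -129.0 126.0 +u end up deg -0.47
scene bodytop 280 S -88.0 -1.0 +u end up deg -0.43
scene body rear -101.9 t [-29.4  30.8]
side floor 344 S 92.0 128.0 +u end up deg -0.53
side lips 196 S -71.0 129.0 +u end up deg -0.47
side bodytop 58 S -63.0 -0.0 +u end up deg -0.3
side body rear -60.9 t [-32.7  27.9]
```

It rests at about 0.3°. Retreating straight up, then a final check.

```bash
python3 -m pendant '[{"xyz":[0,0,-0.005],"roll":0,"jaw":0.5},{"xyz":[0,0,-0.015],"roll":0,"jaw":0.5},{"xyz":[0,0,-0.03],"roll":0,"jaw":0.5},{"xyz":[0,0,-0.055],"roll":0,"jaw":0.5},{"xyz":[0,0,-0.085],"roll":0,"jaw":0.5},{"xyz":[0,0,-0.115],"roll":0,"jaw":0.5},{"xyz":[0,0,-0.13],"roll":0,"jaw":0.5},{"xyz":[0,0,-0.13],"roll":0,"jaw":0.5}]'
python3 tilt.py d; for i in 1 2; do python3 tilt.py e$i | grep -E "lips|bodytop"; done
```

```text
time_s: 18.7
ee_pos: [522.8, 176.9, 330.8]
ee_rot: [-179.9, 0.1, -101.9]
force: [-0.5, -0.6, -0.8]
gripper_width: 45.8
[522.19144373 176.6879613  328.74863233] 45.420747915682796 19.05
wrist floor 1122 S -128.0 112.0 +u end up deg -0.26
wrist lips 371 S -128.0 109.0 +u end up deg -0.27
wrist bodytop 2138 S -87.0 -0.0 +u end up deg -0.16
wrist body rear -98.4 t [-29.5  31.1]
scene floor 341 S -128.0 128.0 +u end up deg -0.31
scene lips 170 S -128.0 129.0 +u end up deg -0.57
scene bodytop 301 S -88.0 -1.0 +u end up deg -0.27
scene body rear -102.1 t [-29.6  30.9]
side floor 354 S -127.0 128.0 +u end up deg -0.14
side lips 231 S -128.0 129.0 +u end up deg -0.44
side bodytop 303 S -88.0 -0.0 +u end up deg -0.45
side body rear -99.0 t [-32.5  27.4]
wrist lips 375 S -129.0 109.0 +u end up deg -0.25
wrist bodytop 2145 S -88.0 -0.0 +u end up deg -0.27
scene lips 176 S -129.0 129.0 +u end up deg -0.93
scene bodytop 301 S -88.0 -0.0 +u end up deg -0.64
side lips 254 S -129.0 129.0 +u end up deg -0.3
side bodytop 300 S -88.0 -0.0 +u end up deg -0.44
wrist lips 368 S -129.0 109.0 +u end up deg -0.24
wrist bodytop 2147 S -88.0 -0.0 +u end up deg -0.22
scene lips 188 S -128.0 129.0 +u end up deg -0.47
scene bodytop 299 S -88.0 -0.0 +u end up deg -0.33
side lips 237 S -128.0 128.0 +u end up deg -0.35
side bodytop 302 S -88.0 -0.0 +u end up deg -0.28
```

View pics/scene_e2.png

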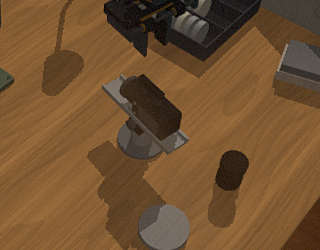

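The camera stands upright along the bar at (152,108) in the crop. The film can (163,228) and the spare lens (232,170) have not moved, and the gripper is clear.

```bash
python3 -c "
from workcell import env
print(env.job_done(), env.state()['time_s'])"
```

```text
the job is handed in; nothing more can be done
the job is handed in; nothing more can be done
```

I stood the cine camera in the bar's channel, lens along the bar, and shifted it until it balanced. The job was handed in at about 20 s of robot time.

- **Balancing:** as first set down, the bar rested 2.95° lens-end down. A 5 mm slide left it at 1.8°, because the camera dragged the bar with it. Lifting the camera clear and shifting it another 3.2 mm brought it close to level.
- **Final tilt:** with the gripper 130 mm clear, the bar rests about 0.3° lens-end down. The wrist and side views read 0.1–0.5°. The noisier scene view gave up to 0.9° in one reading; all are within 2°.
- **Camera and other items:** the camera's top has the same tilt as the bar and its body sits central in the channel, so it is seated. I never touched the film can, spare lens or light meter. The can and spare lens were unmoved in the last picture; the light meter was outside that crop.
- **Disagreement:** the balance point estimated from the wrist moment was about 7–8 mm off. I went by the measured tilt instead.

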